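# Make up two pottery-class kits

### The arm

A 7-joint arm with a two-finger parallel gripper is mounted at the origin on the work surface. World frame = base frame: x ahead of the robot, y to its left, z up, the work surface at z = 0. Lengths are in mm, angles in rad, forces in N, time in s.
With the tool pointing down it reaches from about 350 to 900 mm from the base axis. Payload 7.2 kg.
Tool frame: the origin (TCP) lies midway between the tips of the shut fingers; the grasp point (between the pads) lies 19 mm behind it (manip.grip_point_offset is the distance from the TCP to the grasp point, in mm); z points along the fingers, y is the line along which they close (so a half turn about z gives the same grasp; the last joint's range is limited). The gripper opens to 85 mm and grips with 20 to 120 N. Pads are 22 mm wide; open, the fingers measure 114 mm over their backs; the gripper's body (76 mm by 85 mm) begins 54 mm behind the grasp point. The pads swing forward as they close: fully open they stand 13 mm farther back than shut.
Start: joints at [-1.357, 0.411, -0.013, 1.596, 0.006, 1.134, -0.082], TCP at [173.813, 600.348, 231.297] pointing down, gripper open.
Joint ranges: [-2.95, 2.95], [-0.29, 1.99], [-1.47, 1.44], [0.14, 2.54], [-1.03, 4.17], [0.13, 1.85], [-2.86, 2.86]. Speed limits (rad/s): [2.39, 2.39, 3.01, 3.01, 3.14, 3.14, 3.14].

### API

Orientations are given as [roll, pitch, yaw] about the fixed x, y, z axes, in that order (R = Rz(yaw) Ry(pitch) Rx(roll)).
In Python, from rig import manip gives the robot as it stands.
- The arm moves only by the tool apply_moves, never from a script. Its argument "plan" is a list of rows, each a list of 2 entries, a list of its own where there are three numbers: the shift along the tool's x, y, z in m, then the turn, a rotation vector about the tool's x, y, z in degrees. A call has exactly 10 rows; each row is the pose to reach, as a shift and turn from the pose commanded when the call began, along the tool's axes at that moment; what a row does not reach only later rows make up. A row lasts 1/8 s, in which the tool goes at most 62.5 mm and 10.7 degrees, less where a joint would pass 70% of its speed; a pose out of reach is approached as far as the arm can. A call with a gripper value outside its range is refused whole. "claw" is the opening, from 0 (shut) to 1 (fully open), set as the call begins (left out, the last holds). The fingers move at their own pace and stop on an object; "squeeze" is the grip in N (left out, the last holds). Time passes only in rows, so rows that repeat a pose let the fingers close, or fill a call up. It gives the time, the measured TCP pose, the force, the opening and the grip force at its end, in the units of the state.
- manip.get_obs(): the state, without advancing time (a new reading comes with each control period).
- manip.camera(name): name is "scene" or "side" or "wrist"; returns a dict with "image" (480x640x3 uint8, red, green, blue), "fov_y" (degrees; the focal length in pixels is half the picture's height over the tangent of half this angle, whatever the lens; pixels are square), "cx", "cy" (the principal point, pixels), "origin" and "orientation" of the camera in the world; the wrist camera has in their place "hand_eye" (4x4, takes a point from camera to tool coordinates, whose origin is the TCP and whose axes are the flange's). Camera axes: x right, y down, z forward; pixel columns grow to the right and rows downward; lengths in mm; the calibration is good to about 2 mm. A picture is of the moment at which its call begins: read the wrist's pose just before it. There is no depth.
- manip.close_job(): hands the job in; it is judged then, once.
The state is a dict: "time": time; "q": joint angles; "dq": joint speeds; "effort": joint torques, N m; "eef_pos": TCP position; "tool_rot": TCP orientation; "ft_force": force on the tool from outside, world axes, zero at the start; "moment": the same for the moment, N m; "finger_gap": finger opening in mm; "finger_force": force on a finger pad.
Only numpy, scipy, OpenCV 4.12 (cv2) and the standard library are available. Lean on these libraries where they do the work, as an engineer would, in place of code of your own. Each camera call takes 0.05 s, during which the arm holds its last target. There are 200 camera calls.

### The job

Make up the slab-box kit in the orange tray: lay the wooden paddle in its long bay and stand the red and the yellow underglaze jars in its small bays, one jar to a bay. Make up the carving kit in the green tray: lay the loop tool in its long bay and stand the blue jar in one of its small bays. Set the glass jars down gently, upright and flat on the tray floor, leave both trays standing flat on the table, and do not disturb the white jar, the tin of tools or the fresh clay piece.

Things in the scene. Friction and masses are not known exactly. Their poses are not given: they have to be found in the camera images.
- orange_tray: ORANGE plastic kit tray (slab-box kit), 179 x 245 x 22 mm (x, y, z), 0.45 kg, loose. Origin: centre of underside, z up. Floor and walls 3 mm, dividers 20 mm high. Long tool bay on its -x side: 98 x 239 mm inside, centre (-37, 0) mm. Three jar bays on its +x side: each 72 x 78 mm inside, centres (51, -80), (51, 0), (51, 80) mm. Starts with the tool bay towards the robot.
- green_tray: GREEN plastic kit tray (carving kit), 179 x 245 x 22 mm (x, y, z), 0.45 kg, loose. Origin: centre of underside, z up. Floor and walls 3 mm, dividers 20 mm high. Long tool bay on its -x side: 98 x 239 mm inside, centre (-37, 0) mm. Three jar bays on its +x side: each 72 x 78 mm inside, centres (51, -80), (51, 0), (51, 80) mm. Starts with the jar bays towards the robot.
- red_jar: red underglaze jar with a red screw lid and a pale paper band: an upright glass cylinder 46 mm in diameter, 62 mm tall, about 0.13 kg. Origin: centre of its base; z up. It stands near the left or right end of the work area.
- yellow_jar: yellow underglaze jar with a yellow screw lid and a pale paper band: an upright glass cylinder 46 mm in diameter, 62 mm tall, about 0.13 kg. Origin: centre of its base; z up. It stands near the left or right end of the work area.
- blue_jar: blue underglaze jar with a blue screw lid and a pale paper band: an upright glass cylinder 46 mm in diameter, 62 mm tall, about 0.13 kg. Origin: centre of its base; z up. It stands near the left or right end of the work area.
- white_jar: white underglaze jar with a white screw lid and a pale paper band: an upright glass cylinder 46 mm in diameter, 62 mm tall, about 0.13 kg. Origin: centre of its base; z up. It stands near the left or right end of the work area. Belongs to no kit: stays where it is.
- paddle: pale beech clay paddle lying flat, 0.08 kg. Blade from x = 0 to +100 mm, 46 mm wide, 9 mm thick; handle from x = 0 to -90 mm, 22 mm wide (y), 14 mm thick. Origin: at the neck between them, on the underside; z up. Balances 11 mm to the blade side of the neck; grip the handle just behind the neck. Lies crosswise between robot and trays.
- loop_tool: double-ended loop (trimming) tool lying flat, 187 mm long along its x axis, 0.05 kg: black flat-sided handle, 100 mm long, 14 mm wide and thick, then brass ferrules and steel wire loops (up to 29 mm wide) at both ends. Origin: middle of the handle on its underside; z up. Lies crosswise between robot and trays.
- tool_tin: ribbed steel food tin, 77 mm in diameter, 112 mm tall, with wooden and white sticks standing in it up to 205 mm. Origin: centre of its base. Bystander at the far right.
- clay_box: plywood board 120 x 190 x 12 mm carrying a freshly made grey clay wedge-shaped box and a little clay bear, 70 mm tall in all. Origin: centre of the board's underside. Bystander beyond the trays.
Mind the look-alikes: they are no part of the job. Of the things that look like the yellow_jar, take the one that is farthest to the robot's left at the start.

How it is judged (in metres and radians):
At the end, for the whole second after the job is handed in: Paddle, red and yellow jar in the orange tray, loop tool and blue jar in the green: tools in the long bays, jars in small bays, origin inside the bay, at most 4 mm above its floor and tilted under 0.08 rad; both trays flat on the table (under 0.05 rad); all released and at rest (z of paddle in the frame of orange_tray between 0 and 0.007 m and y of paddle in the frame of orange_tray between -0.115 and 0.115 m and angle between each of paddle, red_jar, yellow_jar, loop_tool, blue_jar's own z axis and vertical below 0.08 rad and x of paddle in the frame of orange_tray between -0.085 and 0.008 m and linear speed of each of paddle, red_jar, yellow_jar, loop_tool, blue_jar, orange_tray, green_tray below 0.02 m/s and angular speed of each of paddle, red_jar, yellow_jar, loop_tool, blue_jar below 0.2 rad/s and contact force between the fingers and paddle below 0.05 N and z of red_jar in the frame of orange_tray between 0 and 0.007 m and y of red_jar in the frame of orange_tray between -0.115 and 0.115 m and x of red_jar in the frame of orange_tray between 0.03 and 0.075 m and contact force between the fingers and red_jar below 0.05 N and z of yellow_jar in the frame of orange_tray between 0 and 0.007 m and y of yellow_jar in the frame of orange_tray between -0.115 and 0.115 m and x of yellow_jar in the frame of orange_tray between 0.03 and 0.075 m and contact force between the fingers and yellow_jar below 0.05 N and z of loop_tool in the frame of green_tray between 0 and 0.007 m and y of loop_tool in the frame of green_tray between -0.115 and 0.115 m and x of loop_tool in the frame of green_tray between -0.085 and 0.008 m and contact force between the fingers and loop_tool below 0.05 N and z of blue_jar in the frame of green_tray between 0 and 0.007 m and y of blue_jar in the frame of green_tray between -0.115 and 0.115 m and x of blue_jar in the frame of green_tray between 0.03 and 0.075 m and contact force between the fingers and blue_jar below 0.05 N and angle between each of orange_tray, green_tray's own z axis and vertical below 0.05 rad and height (world z) of each of orange_tray, green_tray below 0.006 m); the robot touches nothing.
It fails at once if the white jar is shifted by more than 20 mm (distance of white_jar from where it was at the start of the episode above 0.02 m).
It fails at once if the tin of tools is shifted by more than 20 mm (distance of tool_tin from where it was at the start of the episode above 0.02 m).
It fails at once if the board with the fresh clay box is shifted by more than 20 mm (distance of clay_box from where it was at the start of the episode above 0.02 m).
It fails at once if a glass jar is dropped (falls freely by about 25 mm or more, over 0.7 m/s) ((linear speed of red_jar above 0.7 m/s and contact force between the fingers and red_jar below 0.02 N) or (linear speed of yellow_jar above 0.7 m/s and contact force between the fingers and yellow_jar below 0.02 N) or (linear speed of blue_jar above 0.7 m/s and contact force between the fingers and blue_jar below 0.02 N)).
It also fails if it takes over 120 s, if anything falls off the work surface, if the arm or the gripper's body presses on something with over 40 N, if the wrist force passes 120 N, or if a joint passes its speed limit or range.

## Working session

There is one attempt and no reset: what is moved stays moved. The work goes in short steps, Python scripts to look and compute and a tool call to move; the robot and the scene stay as the last step left them, time stands still between calls to the robot, and variables do not carry over. Pictures are saved under pics/ and viewed, at most 14 in all, crops included, and the job is handed in when it is done.

Besides the shell and the picture viewer there is one more tool, called by a JSON object that holds its "method" and its "body". apply_moves: Moves the arm, as the interface text tells. Its arguments: {"type":"object","properties":{"plan":{"type":"array","items":{"type":"array"}},"claw":{"type":"number"},"squeeze":{"type":"number"}},"required":["plan"]}

```bash
ls; mkdir -p pics; python3 - <<'E'
from rig import manip
import cv2
o=manip.get_obs(); print(o)
for n in ("scene","side","wrist"):
    c=manip.camera(n); cv2.imwrite(f"pics/{n}0.png",c["image"][:,:,::-1])
    print({k:v for k,v in c.items() if k!="image"})
E
```

```text
pics
{'time': 0.0, 'q': array([-1.35726619,  0.41191162, -0.01277308,  1.59706422,  0.00559657,
        1.13426624, -0.08220382]), 'dq': array([ 0.00048548,  0.00029364,  0.0017661 , -0.00029917, -0.00044196,
       -0.00043413, -0.00098461]), 'effort': array([ 1.49901389e-03, -6.00630999e+01,  6.82968143e-01, -2.99411219e+01,
        1.39323680e-02,  1.03074411e-02,  2.90288983e-05]), 'eef_pos': array([173.62713803, 599.88072579, 230.43716346]), 'tool_rot': array([-3.13998097e+00,  8.68132621e-05,  2.85993802e+00]), 'ft_force': array([0.31045139, 0.15808241, 0.12975394]), 'moment': array([-0.00558473,  0.00603951, -0.00982433]), 'finger_force': 0.0, 'finger_gap': 85.23994558565693}
{'fov_y': 57.354514703944716, 'cx': 320.5814808695629, 'cy': 239.79060138791164, 'origin': array([1160.33308047,   34.02666815,  824.13710548]), 'orientation': array([-2.50464051,  0.00478023,  1.59610346])}
{'fov_y': 45.23222053404166, 'cx': 322.43706913896403, 'cy': 238.18414743478107, 'origin': array([ 282.68682818, -790.37790997,  788.41904856]), 'orientation': array([-2.28790796,  0.00231452, -0.3505358 ])}
{'fov_y': 70.79392887245857, 'cx': 320.2057312312807, 'cy': 237.68592024642396, 'hand_eye': array([[ 4.25842761e-04, -9.54267425e-01, -2.98954010e-01,
         7.73604003e+01],
       [ 9.99999907e-01,  4.27428320e-04,  6.00821468e-05,
        -6.07024517e-01],
       [ 7.04469746e-05, -2.98954008e-01,  9.54267518e-01,
        -1.42573011e+02],
       [ 0.00000000e+00,  0.00000000e+00,  0.00000000e+00,
         1.00000000e+00]])}
```

View pics/scene0.png

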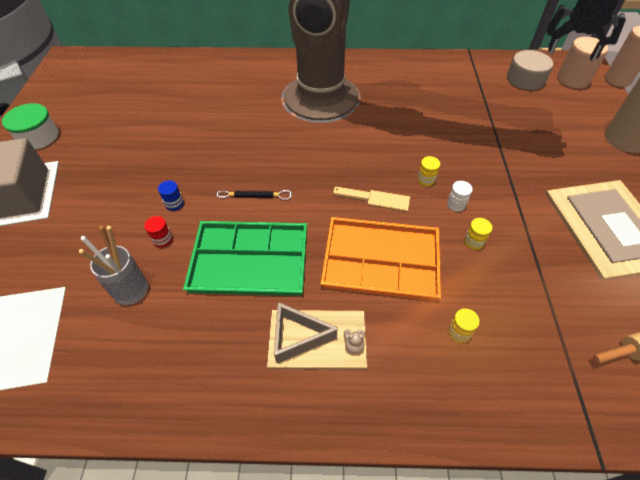

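View pics/side0.png

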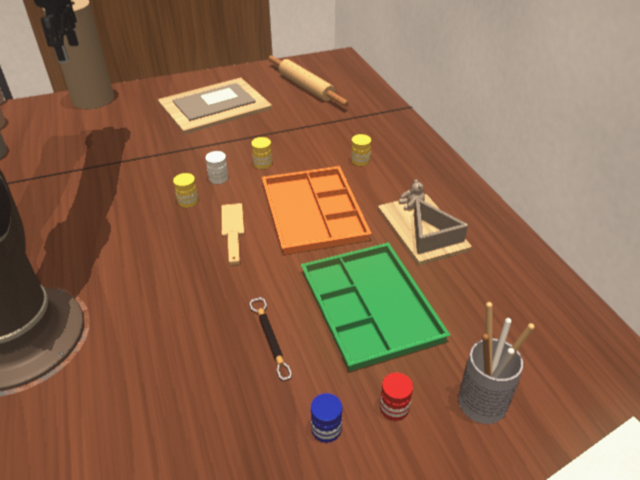

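```bash
cat > h.py <<'E'
import numpy as np, cv2
from scipy.spatial.transform import Rotation as R
def cam(c,obs=None):
    f=240/np.tan(np.radians(c["fov_y"])/2)
    if "hand_eye" in c:
        T=np.eye(4);T[:3,:3]=R.from_euler("xyz",obs["tool_rot"]).as_matrix();T[:3,3]=obs["eef_pos"]
        T=T@c["hand_eye"]; return f,c["cx"],c["cy"],T[:3,:3],T[:3,3]
    return f,c["cx"],c["cy"],R.from_euler("xyz",c["orientation"]).as_matrix(),np.array(c["origin"])
def cast(k,uv,z):
    f,cx,cy,M,o=k; uv=np.atleast_2d(uv).astype(float)
    d=np.c_[(uv[:,0]-cx)/f,(uv[:,1]-cy)/f,np.ones(len(uv))]@M.T
    return (o+d*((z-o[2])/d[:,2])[:,None])[:,:2]
def proj(k,p):
    f,cx,cy,M,o=k; q=(np.atleast_2d(p)-o)@M
    return np.c_[cx+f*q[:,0]/q[:,2],cy+f*q[:,1]/q[:,2]]
HS=dict(red=[(0,6),(174,180)],orange=[(8,17)],yellow=[(26,33)],green=[(50,75)],blue=[(112,128)])
def blobs(im,col,amin=60,S=150,V=50):
    h=cv2.cvtColor(im,cv2.COLOR_RGB2HSV)
    m=sum(cv2.inRange(h,(a,S,V),(b,255,255)) for a,b in HS[col])
    cs,_=cv2.findContours(m,cv2.RETR_EXTERNAL,cv2.CHAIN_APPROX_NONE)
    return [c for c in cs if cv2.contourArea(c)>amin]
E
python3 - <<'E'
from rig import manip
from h import *
for n in ("scene","side"):
    c=manip.camera(n); k=cam(c); im=c["image"]
    np.set_printoptions(precision=1,suppress=True)
    for col in ("red","yellow","blue"):
        for b in blobs(im,col,S=190):
            x,y,w,h=cv2.boundingRect(b)
            # top-edge pixel = far rim of lid top; centroid cast
            m=cv2.moments(b);u,v=m["m10"]/m["m00"],m["m01"]/m["m00"]
            # lid far rim point at z=62, then 23 mm towards camera
            far=cast(k,[x+w/2,y],62)[0]; d=k[4][:2]-far; ctr=far+20*d/np.linalg.norm(d)
            if cv2.contourArea(b)<1500: print(n,col,(x,y,w,h),cast(k,[u,v],50)[0],ctr)
    for col in ("orange","green"):
        b=max(blobs(im,col,S=150),key=cv2.contourArea)
        P=cast(k,b[:,0,:],22).astype(np.float32)
        r=cv2.minAreaRect(P); bx=cv2.boxPoints(r); print(n,col,r,'\n',bx)
    bb=im.copy()
E
```

```text
scene red (144, 216, 24, 23) [ 559.6 -355.6] [ 555.  -346.2]
scene yellow (455, 309, 24, 21) [772.  303.3] [773.5 292. ]
scene yellow (471, 218, 21, 16) [540.6 374.9] [545.9 365.1]
scene yellow (422, 156, 18, 14) [340.1 286.3] [348.1 281. ]
scene blue (159, 181, 20, 21) [ 449.6 -352.2] [ 446.6 -343.3]
scene orange ((398.9773254394531, -216.9913330078125), (1260.301025390625, 1405.79638671875), 0.1748293936252594) 
 [[-233.3  484. ]
 [-229.  -921.8]
 [1031.3 -918. ]
 [1027.   487.8]]
scene green ((614.60791015625, -144.99447631835938), (249.64752197265625, 190.20843505859375), 89.6420669555664) 
 [[ 518.7 -269.2]
 [ 708.9 -270.4]
 [ 710.5  -20.8]
 [ 520.3  -19.6]]
side red (382, 373, 31, 35) [ 557.4 -357.2] [ 556.5 -354.9]
side orange ((455.3370666503906, -34.17620849609375), (936.1090087890625, 1000.1170654296875), 1.0016257762908936) 
 [[ -21.4  457.6]
 [  -3.9 -542.3]
 [ 932.1 -526. ]
 [ 914.6  474. ]]
side green ((631.5092163085938, -197.1085968017578), (118.89004516601562, 79.52985382080078), 86.07831573486328) 
 [[ 587.8 -253.7]
 [ 667.1 -259.1]
 [ 675.2 -140.5]
 [ 595.9 -135.1]]
```

```bash
python3 - <<'E'
import cv2
for n,pts in (("scene",[(380,245),(438,260),(358,225),(230,270),(429,162),(478,226),(464,318),(376,197),(350,192),(500,300),(250,195),(460,189),(172,188)]),("side",[(300,205),(357,215),(400,310),(310,270),(354,353),(185,182),(262,145),(361,142),(232,215),(325,405),(235,240),(268,335),(216,160),(205,300)])):
    h=cv2.cvtColor(cv2.imread(f"pics/{n}0.png"),cv2.COLOR_BGR2HSV)
    print(n,[(p,h[p[1],p[0]].tolist()) for p in pts])
E
```

```text
scene [((380, 245), [17, 203, 252]), ((438, 260), [17, 195, 252]), ((358, 225), [10, 207, 153]), ((230, 270), [69, 176, 206]), ((429, 162), [30, 199, 253]), ((478, 226), [30, 195, 253]), ((464, 318), [30, 196, 250]), ((376, 197), [24, 107, 252]), ((350, 192), [24, 106, 253]), ((500, 300), [10, 164, 162]), ((250, 195), [170, 26, 30]), ((460, 189), [30, 1, 253]), ((172, 188), [114, 218, 208])]
side [((300, 205), [14, 178, 249]), ((357, 215), [10, 188, 145]), ((400, 310), [66, 150, 184]), ((310, 270), [53, 119, 111]), ((354, 353), [66, 146, 184]), ((185, 182), [29, 154, 250]), ((262, 145), [29, 153, 250]), ((361, 142), [29, 155, 250]), ((232, 215), [22, 109, 249]), ((325, 405), [117, 181, 178]), ((235, 240), [22, 111, 249]), ((268, 335), [7, 82, 56]), ((216, 160), [36, 5, 251]), ((205, 300), [10, 154, 139])]
```

```bash
cat >> h.py <<'E'
# colour -> HSV low/high
LH=dict(red=((0,170,90),(6,255,255)),yellow=((26,130,150),(34,255,255)),blue=((108,130,60),(125,255,255)),
 orange=((8,150,205),(22,255,255)),green=((45,100,70),(80,255,255)),wood=((19,70,170),(27,130,255)),black=((0,0,0),(180,255,75)))
def cont(im,col,a0,a1=1e9,roi=None):
    m=cv2.inRange(cv2.cvtColor(im,cv2.COLOR_RGB2HSV),*LH[col])
    if col=="red": m|=cv2.inRange(cv2.cvtColor(im,cv2.COLOR_RGB2HSV),(174,170,90),(180,255,255))
    if roi: q=np.zeros_like(m);x,y,w,h=roi;q[y:y+h,x:x+w]=m[y:y+h,x:x+w];m=q
    cs,_=cv2.findContours(m,cv2.RETR_EXTERNAL,cv2.CHAIN_APPROX_NONE)
    return [c[:,0,:] for c in cs if a0<cv2.contourArea(c)<a1]
E
python3 - <<'E'
from rig import manip
from h import *
np.set_printoptions(precision=1,suppress=True)
for n in ("scene","side"):
    c=manip.camera(n); k=cam(c); im=c["image"]; cv2.imwrite("last_%s.png"%n,im[:,:,::-1])
    for col in ("red","yellow","blue"):
        for b in cont(im,col,100,1500):
            P=cast(k,b,62); u=P.mean(0)-k[4][:2]; u/=np.linalg.norm(u); w=np.array([-u[1],u[0]])
            s=P@w; far=(P@u).max(); print(n,col,b.mean(0),"ctr",(far-23)*u+(s.max()+s.min())/2*w,"wid",np.ptp(s))
    for col in ("orange","green"):
        for b in cont(im,col,4000):
            P=cast(k,b,22).astype(np.float32); r=cv2.minAreaRect(P); print(n,col,r,'\n',cv2.boxPoints(r))
    for b in cont(im,"wood",150,4000): r=cv2.minAreaRect(cast(k,b,9).astype(np.float32)); print(n,"wood",b.mean(0),r)
    for b in cont(im,"black",50,1000,(210,160,100,60) if n=="scene" else (240,290,60,100)): r=cv2.minAreaRect(cast(k,b,12).astype(np.float32)); print(n,"black",b.mean(0),r)
E
```

```text
scene red [155.9 227. ] ctr [ 559.  -355.6] wid 45.53986623852927
scene yellow [466.9 319. ] ctr [778.3 298.6] wid 43.905972639487686
scene yellow [481.2 225.7] ctr [550.4 369.4] wid 43.45942798422129
scene yellow [430.3 162.7] ctr [352.6 282.5] wid 43.108472253612945
scene blue [168.7 190.8] ctr [ 449.8 -352.1] wid 43.35525795176443
scene orange ((604.406982421875, 152.11053466796875), (251.971923828125, 188.25611877441406), 83.6592788696289) 
 [[496.9  37.3]
 [684.   16.5]
 [711.9 266.9]
 [524.8 287.7]]
scene green ((613.9974975585938, -145.18115234375), (252.52952575683594, 193.75454711914062), 89.60612487792969) 
 [[ 516.3 -270.8]
 [ 710.  -272.1]
 [ 711.7  -19.6]
 [ 518.   -18.3]]
scene green ((-410.47314453125, 461.49786376953125), (335.49169921875, 767.0198974609375), 0.8586037158966064) 
 [[-583.9  842.5]
 [-572.5   75.5]
 [-237.    80.5]
 [-248.5  847.5]]
scene green ((-399.9661865234375, -593.405029296875), (324.8883361816406, 991.563232421875), 0.8586012125015259) 
 [[ -569.8  -100.1]
 [ -555.  -1091.6]
 [ -230.1 -1086.7]
 [ -245.    -95.2]]
scene wood [295.4 332.9] ((790.
[... 1351 characters left out ...]
[[ 512.2 -282.1]
 [ 700.5 -283.9]
 [ 703.   -21.5]
 [ 514.7  -19.7]]
side wood [398.1 225.1] ((752.2031860351562, 30.998641967773438), (155.38255310058594, 25.064638137817383), 88.01116943359375)
side wood [232.2 231.3] ((419.1853942871094, 137.58888244628906), (180.31263732910156, 42.386383056640625), 77.40351867675781)
side wood [213.1 103.1] ((500.4276123046875, 707.549560546875), (258.4803771972656, 192.05154418945312), 11.638396263122559)
side wood [305.5  73.4] ((801.5970458984375, 795.7605590820312), (27.43189811706543, 227.0287628173828), 15.823126792907715)
side black [269.9 336.1] ((414.290771484375, -159.24183654785156), (13.380400657653809, 97.27606964111328), 0.5257165431976318)
```

```bash
cat > go.py <<'E'
from h import *
def shift(p0,yaw0,p1,yaw1):
    "tool-frame shift in m and turn in deg, tool pointing down"
    M=(R.from_euler("z",yaw0,degrees=True)*R.from_euler("x",180,degrees=True))
    return np.round(M.inv().apply(np.array(p1,float)-p0)/1000,4).tolist(),[0,0,round(yaw0-yaw1,2)]
E
python3 - <<'E'
from go import *
from rig import manip
c=manip.camera("scene");k=cam(c);im=c["image"]
m=cv2.inRange(cv2.cvtColor(im,cv2.COLOR_RGB2HSV),(0,0,225),(180,25,255))[170:220,440:480]
b=np.argwhere(m)[:,::-1]+[440,170]; print(b.min(0),b.max(0),b.mean(0),cast(k,[460,187],62),cast(k,[128,294],0), cast(k,[[80,220],[110,225],[118,228],[85,240]],205))
p0=[173.813,600.348,231.297];y0=163.86
for p,y in (([549,368,150],90),([549,368,25],90)): print(shift(p0,y0,p,y))
E
```

```text
[453 181] [471 194] [462.11904762 187.3952381 ] [[434.20102035 342.09080159]] [[ 704.56008783 -394.84168419]] [[ 667.20480987 -419.89294601]
 [ 677.57183803 -361.46486774]
 [ 684.09042409 -344.91779983]
 [ 711.98677304 -395.0974064 ]]
([-0.425, -0.1189, 0.0813], [0, 0, 73.86])
([-0.425, -0.1189, 0.2063], [0, 0, 73.86])
```

```bash
python3 - <<'E'
from go import *
p0=[173.813,600.348,231.297];y0=163.86
print(shift(p0,y0,[549,368,25],y0))
print(shift([549,368,25],y0,[661.5,227,28],y0))
E
```

```text
([-0.425, -0.1189, 0.2063], [0, 0, 0.0])
([-0.1473, -0.1042, -0.003], [0, 0, 0.0])
```

{"method": "apply_moves", "body": {"plan": [[[-0.055,-0.015,0.01],[0,0,0]],[[-0.11,-0.03,0.02],[0,0,0]],[[-0.165,-0.045,0.03],[0,0,0]],[[-0.22,-0.06,0.04],[0,0,0]],[[-0.275,-0.075,0.05],[0,0,0]],[[-0.33,-0.09,0.06],[0,0,0]],[[-0.38,-0.105,0.07],[0,0,0]],[[-0.425,-0.119,0.08],[0,0,0]],[[-0.425,-0.119,0.1],[0,0,0]],[[-0.425,-0.119,0.1],[0,0,0]]], "claw": 1, "squeeze": 30}}

```text
time: 1.65
eef_pos: [548.2, 366.9, 129.6]
tool_rot: [-3.139, -0.002, 2.859]
ft_force: [-0.7, 0.9, -0.2]
finger_gap: 85.6
finger_force: 0.0
```

```bash
python3 - <<'E'
from go import *
from rig import manip
o=manip.get_obs();c=manip.camera("wrist");k=cam(c,o);im=c["image"];cv2.imwrite("pics/w1.png",im[:,:,::-1])
print(o["eef_pos"],o["tool_rot"])
for b in cont(im,"yellow",300): P=cast(k,b,62);r=cv2.minEnclosingCircle(P.astype(np.float32));print(b.mean(0),r)
print(proj(k,[[549,368,0],[434,342,62]]))
E
```

```text
[548.21468436 366.91245494 129.59065936] [-3.13902154e+00 -2.22114358e-03  2.85897248e+00]
[[322.81983076 229.53035171]
 [224.19215786  85.65613834]]
```

View pics/w1.png

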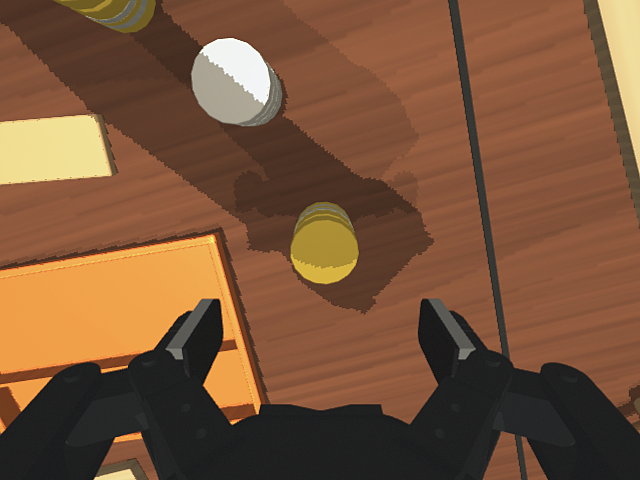

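```bash
python3 - <<'E'
from go import *
from rig import manip
o=manip.get_obs();c=manip.camera("wrist");k=cam(c,o)
print(cast(k,[[324,249],[234,80]],62),proj(k,[549,368,62]))
E
```

```text
[[545.4943275  370.74498256]
 [432.71644734 349.30308166]] [[321.48006998 254.85390059]]
```

{"method": "apply_moves", "body": {"plan": [[[0,0,0.02],[0,0,0]],[[0,0,0.045],[0,0,0]],[[0,0,0.07],[0,0,0]],[[0,0,0.09],[0,0,0]],[[0,0,0.1],[0,0,0]],[[0,0,0.105],[0,0,0]],[[0,0,0.105],[0,0,0]],[[0,0,0.105],[0,0,0]],[[0,0,0.105],[0,0,0]],[[0,0,0.105],[0,0,0]]]}}

```text
time: 3.0
eef_pos: [549.1, 368.0, 26.7]
tool_rot: [3.141, 0.0, 2.86]
ft_force: [-1.1, 1.1, -0.0]
finger_gap: 85.5
finger_force: 0.0
```

{"method": "apply_moves", "body": {"plan": [[[0,0,0],[0,0,0]],[[0,0,0],[0,0,0]],[[0,0,0],[0,0,0]],[[0,0,0],[0,0,0]],[[0,0,0],[0,0,0]],[[0,0,0],[0,0,0]],[[0,0,0],[0,0,0]],[[0,0,-0.01],[0,0,0]],[[0,0,-0.03],[0,0,0]],[[0,0,-0.06],[0,0,0]]], "claw": 0.3, "squeeze": 30}}

```text
time: 4.25
eef_pos: [548.5, 367.5, 87.1]
tool_rot: [-3.14, -0.001, 2.86]
ft_force: [0.3, 0.5, -0.7]
finger_gap: 45.5
finger_force: 31.0
```

{"method": "apply_moves", "body": {"plan": [[[-0.03,-0.02,-0.005],[0,0,0]],[[-0.07,-0.05,-0.005],[0,0,0]],[[-0.115,-0.08,-0.005],[0,0,0]],[[-0.14,-0.1,0],[0,0,0]],[[-0.147,-0.104,0.01],[0,0,0]],[[-0.147,-0.104,0.025],[0,0,0]],[[-0.147,-0.104,0.04],[0,0,0]],[[-0.147,-0.104,0.048],[0,0,0]],[[-0.147,-0.104,0.053],[0,0,0]],[[-0.147,-0.104,0.0555],[0,0,0]]]}}

```text
time: 5.5
eef_pos: [661.1, 227.5, 30.6]
tool_rot: [3.142, -0.0, 2.86]
ft_force: [-0.4, 0.2, -1.1]
finger_gap: 45.1
finger_force: 31.0
```

{"method": "apply_moves", "body": {"plan": [[[0,0,0.0005],[0,0,0]],[[0,0,0.001],[0,0,0]],[[0,0,0.001],[0,0,0]],[[0,0,0.001],[0,0,0]],[[0,0,0.001],[0,0,0]],[[0,0,0.001],[0,0,0]],[[0,0,0.001],[0,0,0]],[[0,0,0.001],[0,0,0]],[[0,0,0.001],[0,0,0]],[[0,0,0.001],[0,0,0]]]}}

```text
time: 6.75
eef_pos: [661.2, 227.1, 29.8]
tool_rot: [-3.142, 0.0, 2.86]
ft_force: [-0.0, -0.2, -0.8]
finger_gap: 45.3
finger_force: 31.0
```

```bash
python3 - <<'E'
from go import *
from rig import manip
c=manip.camera("scene");cv2.imwrite("pics/s1.png",cv2.resize(c["image"][150:360,270:550,::-1],None,fx=2.5,fy=2.5))
E
```

```text
(no output)
```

View pics/s1.png

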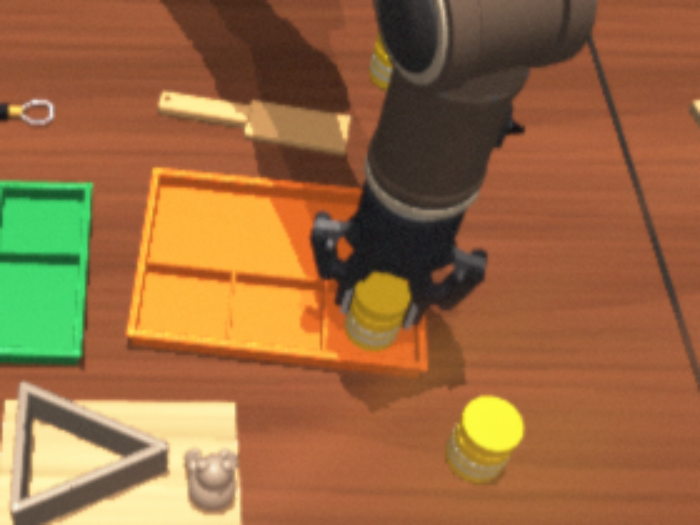

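```bash
python3 - <<'E'
from go import *
print(shift([661.2,227.1,29.8],163.86,[416.5,119.5,120],77.9))
E
```

```text
([0.2051, -0.1714, -0.0902], [0, 0, 85.96])
```

{"method": "apply_moves", "body": {"plan": [[[0,0,0],[0,0,0]],[[0,0,0],[0,0,0]],[[0,0,0],[0,0,0]],[[0,0,0],[0,0,0]],[[0,0,-0.01],[0,0,0]],[[0,0,-0.03],[0,0,0]],[[0,0,-0.06],[0,0,0]],[[0,0,-0.1],[0,0,0]],[[0,0,-0.12],[0,0,0]],[[0,0,-0.12],[0,0,0]]], "claw": 0.8}}

```text
time: 8.05
eef_pos: [662.3, 227.4, 152.2]
tool_rot: [3.139, 0.003, 2.86]
ft_force: [-0.1, 0.0, -1.0]
finger_gap: 68.5
finger_force: 0.0
```

{"method": "apply_moves", "body": {"plan": [[[0.03,-0.025,0],[0,0,10]],[[0.06,-0.05,0],[0,0,20]],[[0.09,-0.075,0],[0,0,30]],[[0.12,-0.1,0],[0,0,40]],[[0.15,-0.125,0],[0,0,50]],[[0.175,-0.145,0.01],[0,0,60]],[[0.195,-0.163,0.02],[0,0,70]],[[0.205,-0.171,0.03],[0,0,80]],[[0.205,-0.171,0.03],[0,0,86]],[[0.205,-0.171,0.03],[0,0,86]]], "claw": 0.6}}

```text
time: 9.3
eef_pos: [415.9, 119.5, 118.9]
tool_rot: [-3.14, 0.002, 1.36]
ft_force: [0.5, 0.0, 0.6]
finger_gap: 50.9
finger_force: 0.0
```

```bash
python3 - <<'E'
from go import *
from rig import manip
o=manip.get_obs();c=manip.camera("wrist");k=cam(c,o);im=c["image"];cv2.imwrite("pics/w2.png",im[:,:,::-1])
print(o["eef_pos"],o["tool_rot"])
for b in cont(im,"wood",2000): P=cast(k,b,9);r=cv2.minAreaRect(P.astype(np.float32));print(b.mean(0),r)
print(proj(k,[[417,120,14],[419,132,14]]))
E
```

```text
[415.91800932 119.54785747 118.88122786] [-3.14029284e+00  1.50753266e-03  1.35977347e+00]
[[322.85874108 234.5715451 ]
 [322.16473724 219.17944508]]
```

View pics/w2.png

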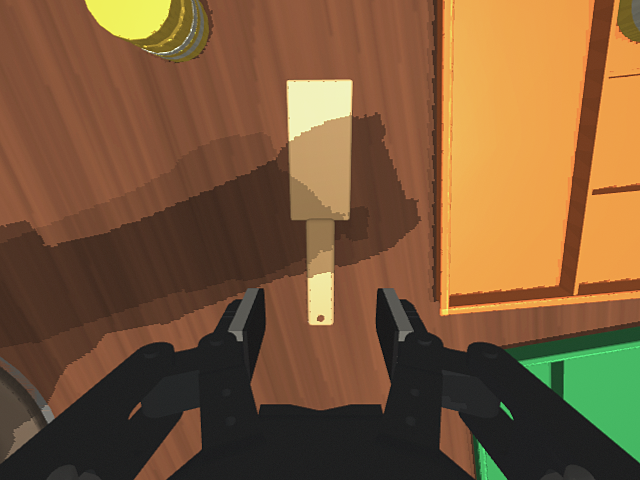

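{"method": "apply_moves", "body": {"plan": [[[0,0,0.02],[0,0,0]],[[0,0,0.045],[0,0,0]],[[0,0,0.07],[0,0,0]],[[0,0,0.09],[0,0,0]],[[0,0,0.105],[0,0,0]],[[0,0,0.112],[0,0,0]],[[0,0,0.115],[0,0,0]],[[0,0,0.116],[0,0,0]],[[0,0,0.116],[0,0,0]],[[0,0,0.116],[0,0,0]]]}}

```text
time: 10.6
eef_pos: [417.0, 120.0, 4.1]
tool_rot: [3.141, -0.001, 1.359]
ft_force: [0.3, -1.3, -0.2]
finger_gap: 51.2
finger_force: 0.0
```

{"method": "apply_moves", "body": {"plan": [[[0,0,0],[0,0,0]],[[0,0,0],[0,0,0]],[[0,0,0],[0,0,0]],[[0,0,0],[0,0,0]],[[0,0,0],[0,0,0]],[[0,0,0],[0,0,0]],[[0,0,-0.01],[0,0,0]],[[0,0,-0.03],[0,0,0]],[[0,0,-0.06],[0,0,0]],[[0,0,-0.06],[0,0,0]]], "claw": 0, "squeeze": 50}}

```text
time: 11.85
eef_pos: [418.1, 120.4, 65.7]
tool_rot: [3.139, -0.003, 1.359]
ft_force: [-0.4, 0.1, -1.3]
finger_gap: 20.3
finger_force: 49.4
```

```bash
python3 - <<'E'
from go import *
from rig import manip
o=manip.get_obs();print(o["eef_pos"],o["tool_rot"])
c=manip.camera("wrist");cv2.imwrite("pics/w3.png",c["image"][:,:,::-1])
t=83.65
g=np.array([564.5,152])-13*np.array([np.cos(np.radians(t)),np.sin(np.radians(t))])
print(g,shift(o["eef_pos"],77.9,[*g,7],t))
E
```

```text
[418.07909885 120.36953567  65.72211001] [ 3.13858261e+00 -2.65400114e-03  1.35884247e+00]
[563.06217837 139.0797574 ] ([0.0487, 0.1378, 0.0587], [0, 0, -5.75])
```

View pics/w3.png

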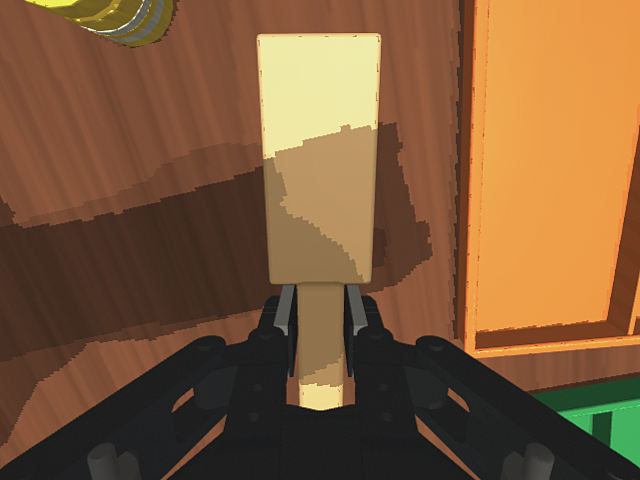

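{"method": "apply_moves", "body": {"plan": [[[0.015,0.045,0],[0,0,-2]],[[0.03,0.085,0],[0,0,-4]],[[0.042,0.12,0],[0,0,-5.75]],[[0.049,0.139,0.005],[0,0,-5.75]],[[0.049,0.139,0.015],[0,0,-5.75]],[[0.049,0.139,0.03],[0,0,-5.75]],[[0.049,0.139,0.042],[0,0,-5.75]],[[0.049,0.139,0.05],[0,0,-5.75]],[[0.049,0.139,0.0545],[0,0,-5.75]],[[0.049,0.139,0.0565],[0,0,-5.75]]]}}

```text
time: 13.15
eef_pos: [563.0, 138.5, 7.2]
tool_rot: [3.141, -0.0, 1.459]
ft_force: [0.5, 0.5, 0.6]
finger_gap: 20.6
finger_force: 49.4
```

{"method": "apply_moves", "body": {"plan": [[[0,0,0],[0,0,0]],[[0,0,0],[0,0,0]],[[0,0,0],[0,0,0]],[[0,0,0],[0,0,0]],[[0,0,0],[0,0,0]],[[0,0,-0.01],[0,0,0]],[[0,0,-0.03],[0,0,0]],[[0,0,-0.06],[0,0,0]],[[0,0,-0.1],[0,0,0]],[[0,0,-0.1],[0,0,0]]], "claw": 0.5}}

```text
time: 14.4
eef_pos: [565.2, 138.9, 111.0]
tool_rot: [3.136, -0.003, 1.459]
ft_force: [0.1, 0.7, 0.6]
finger_gap: 42.5
finger_force: 0.0
```

```bash
python3 - <<'E'
from go import *
from rig import manip
o=manip.get_obs();print(o["eef_pos"],o["tool_rot"])
c=manip.camera("wrist");cv2.imwrite("pics/w4.png",c["image"][:,:,::-1])
print(shift(o["eef_pos"],83.65,[418,-158,80],90))
E
```

```text
[565.2124716  138.86934826 111.02626992] [ 3.13597073e+00 -2.96243828e-03  1.45886352e+00]
([-0.3113, -0.1135, 0.031], [0, 0, -6.35])
```

View pics/w4.png

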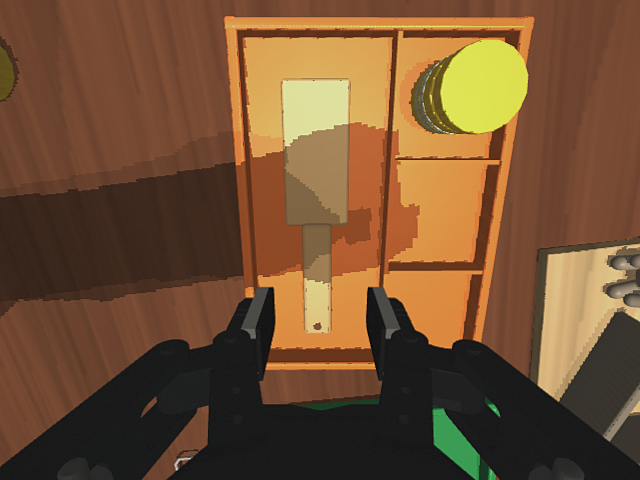

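{"method": "apply_moves", "body": {"plan": [[[-0.04,-0.014,-0.01],[0,0,-1]],[[-0.09,-0.032,-0.01],[0,0,-2]],[[-0.14,-0.05,0],[0,0,-3]],[[-0.19,-0.068,0],[0,0,-5]],[[-0.24,-0.086,0.01],[0,0,-6]],[[-0.285,-0.102,0.02],[0,0,-7]],[[-0.311,-0.111,0.027],[0,0,-7]],[[-0.311,-0.111,0.027],[0,0,-7]],[[-0.311,-0.111,0.027],[0,0,-7]],[[-0.311,-0.111,0.027],[0,0,-7]]]}}

```text
time: 15.7
eef_pos: [418.6, -157.1, 80.3]
tool_rot: [3.142, -0.0, 1.583]
ft_force: [-1.0, 0.0, 0.9]
finger_gap: 42.6
finger_force: 0.0
```

```bash
python3 - <<'E'
from go import *
from rig import manip
o=manip.get_obs();c=manip.camera("wrist");k=cam(c,o);cv2.imwrite("pics/w5.png",c["image"][:,:,::-1])
print(o["eef_pos"],o["tool_rot"],proj(k,[[418,-158,14],[418,-108,14],o["eef_pos"]]))
E
```

```text
[ 418.60374918 -157.10645704   80.25146139] [ 3.14150695e+00 -2.81024268e-04  1.58335885e+00] [[320.7517509  254.50582749]
 [321.84857637 178.04624744]
 [322.10149247 301.62647676]]
```

View pics/w5.png

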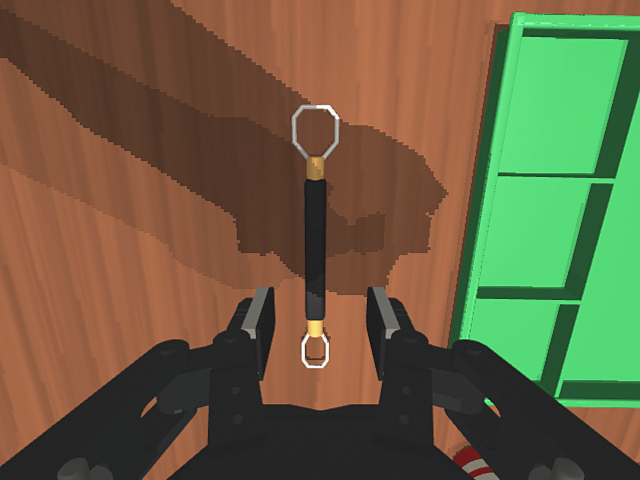

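{"method": "apply_moves", "body": {"plan": [[[0,-0.003,0.015],[0,0,0]],[[0,-0.003,0.035],[0,0,0]],[[0,-0.003,0.055],[0,0,0]],[[0,-0.003,0.067],[0,0,0]],[[0,-0.003,0.074],[0,0,0]],[[0,-0.003,0.077],[0,0,0]],[[0,-0.003,0.077],[0,0,0]],[[0,-0.003,0.077],[0,0,0]],[[0,-0.003,0.077],[0,0,0]],[[0,-0.003,0.077],[0,0,0]]]}}

```text
time: 17.0
eef_pos: [415.2, -158.2, 3.5]
tool_rot: [3.141, -0.0, 1.581]
ft_force: [-0.0, -0.3, -0.2]
finger_gap: 42.8
finger_force: 0.0
```

{"method": "apply_moves", "body": {"plan": [[[0,0,0],[0,0,0]],[[0,0,0],[0,0,0]],[[0,0,0],[0,0,0]],[[0,0,0],[0,0,0]],[[0,0,0],[0,0,0]],[[0,0,0],[0,0,0]],[[0,0,-0.01],[0,0,0]],[[0,0,-0.03],[0,0,0]],[[0,0,-0.06],[0,0,0]],[[0,0,-0.06],[0,0,0]]], "claw": 0, "squeeze": 50}}

```text
time: 18.25
eef_pos: [416.4, -158.6, 65.2]
tool_rot: [3.138, 0.001, 1.581]
ft_force: [1.5, -0.5, -0.2]
finger_gap: 12.9
finger_force: 48.9
```

{"method": "apply_moves", "body": {"plan": [[[0.001,0.045,-0.01],[0,0,0]],[[0.003,0.095,-0.01],[0,0,0]],[[0.006,0.145,-0.01],[0,0,0]],[[0.008,0.19,0],[0,0,0]],[[0.009,0.22,0],[0,0,0]],[[0.009,0.23,0.015],[0,0,0]],[[0.009,0.23,0.03],[0,0,0]],[[0.009,0.23,0.044],[0,0,0]],[[0.009,0.23,0.053],[0,0,0]],[[0.009,0.23,0.0565],[0,0,0]]]}}

```text
time: 19.5
eef_pos: [643.9, -146.9, 6.5]
tool_rot: [-3.14, -0.001, 1.581]
ft_force: [-9.0, 2.5, 22.7]
finger_gap: 12.3
finger_force: 51.9
```

{"method": "apply_moves", "body": {"plan": [[[0,0,0],[0,0,0]],[[0,0,0],[0,0,0]],[[0,0,0],[0,0,0]],[[0,0,0],[0,0,0]],[[0,0,0],[0,0,0]],[[0,0,-0.01],[0,0,0]],[[0,0,-0.03],[0,0,0]],[[0,0,-0.06],[0,0,0]],[[0,0,-0.1],[0,0,0]],[[0,0,-0.12],[0,0,0]]], "claw": 0.5}}

```text
time: 20.75
eef_pos: [646.2, -147.3, 130.5]
tool_rot: [3.137, 0.001, 1.581]
ft_force: [0.1, -0.6, -0.8]
finger_gap: 42.7
finger_force: 0.0
```

```bash
python3 - <<'E'
from go import *
from rig import manip
o=manip.get_obs();c=manip.camera("wrist");k=cam(c,o);cv2.imwrite("pics/w6.png",c["image"][:,:,::-1])
print(o["eef_pos"],o["tool_rot"])
E
```

```text
[ 646.19420628 -147.33069475  130.51609496] [3.13721442e+00 6.39831870e-04 1.58110272e+00]
```

View pics/w6.png

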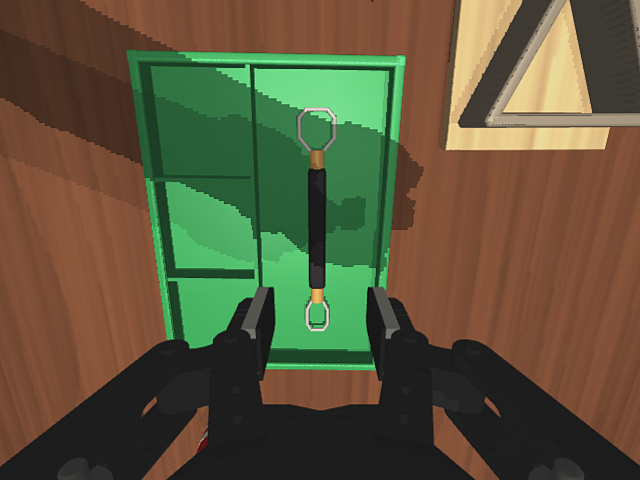

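{"method": "apply_moves", "body": {"plan": [[[-0.03,-0.03,-0.005],[0,0,0]],[[-0.07,-0.068,-0.005],[0,0,0]],[[-0.11,-0.107,-0.005],[0,0,0]],[[-0.15,-0.146,-0.005],[0,0,0]],[[-0.185,-0.18,-0.005],[0,0,0]],[[-0.205,-0.2,-0.005],[0,0,0]],[[-0.205,-0.2,-0.005],[0,0,0]],[[-0.205,-0.2,-0.005],[0,0,0]],[[-0.205,-0.2,-0.005],[0,0,0]],[[-0.205,-0.2,-0.005],[0,0,0]]], "claw": 0.9, "squeeze": 30}}

```text
time: 22.05
eef_pos: [447.8, -353.0, 131.6]
tool_rot: [-3.142, -0.0, 1.583]
ft_force: [0.0, -0.2, -0.1]
finger_gap: 76.6
finger_force: 0.0
```

```bash
python3 - <<'E'
from go import *
from rig import manip
o=manip.get_obs();c=manip.camera("wrist");k=cam(c,o);im=c["image"];cv2.imwrite("pics/w7.png",im[:,:,::-1])
print(o["eef_pos"],o["tool_rot"],proj(k,[[447.5,-354.5,62],[557.5,-356,62]]))
LH["blue"]=((105,100,30),(130,255,255))
for col in("blue","red"):
  for b in cont(im,col,500): print(col,cv2.boundingRect(b),cv2.minEnclosingCircle(cast(k,b,62).astype(np.float32)))
E
```

```text
[ 447.8326454  -353.04052402  131.62264594] [-3.14154519e+00 -2.97919336e-04  1.58311261e+00] [[321.15882278 253.55618693]
 [485.14483048 257.70098336]]
blue (284, 212, 67, 73) ((444.7675476074219, -351.26995849609375), 25.571636199951172)
red (435, 217, 82, 73) ((550.1785888671875, -352.94622802734375), 29.375818252563477)
```

View pics/w7.png

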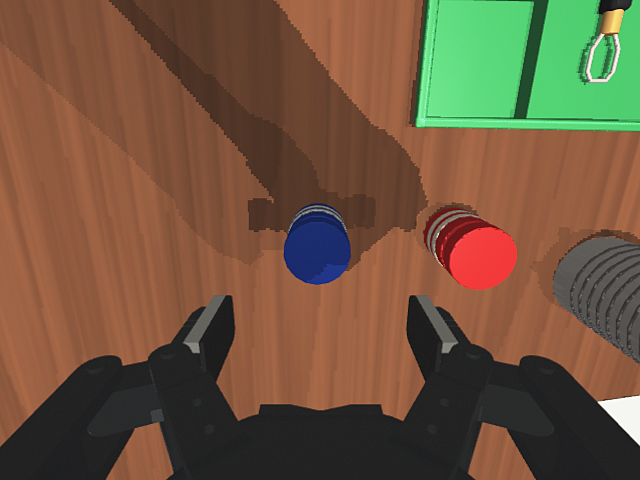

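{"method": "apply_moves", "body": {"plan": [[[0,-0.002,0.02],[0,0,0]],[[0,-0.002,0.045],[0,0,0]],[[0,-0.002,0.07],[0,0,0]],[[0,-0.002,0.09],[0,0,0]],[[0,-0.002,0.1],[0,0,0]],[[0,-0.002,0.105],[0,0,0]],[[0,-0.002,0.105],[0,0,0]],[[0,-0.002,0.105],[0,0,0]],[[0,-0.002,0.105],[0,0,0]],[[0,-0.002,0.105],[0,0,0]]]}}

```text
time: 23.35
eef_pos: [445.3, -354.0, 27.1]
tool_rot: [3.141, 0.0, 1.581]
ft_force: [-0.6, 0.0, -0.0]
finger_gap: 76.8
finger_force: 0.0
```

{"method": "apply_moves", "body": {"plan": [[[0,0,0],[0,0,0]],[[0,0,0],[0,0,0]],[[0,0,0],[0,0,0]],[[0,0,0],[0,0,0]],[[0,0,0],[0,0,0]],[[0,0,0],[0,0,0]],[[0,0,0],[0,0,0]],[[0,0,-0.01],[0,0,0]],[[0,0,-0.03],[0,0,0]],[[0,0,-0.06],[0,0,0]]], "claw": 0.3, "squeeze": 30}}

```text
time: 24.6
eef_pos: [444.5, -353.5, 86.9]
tool_rot: [-3.14, -0.001, 1.581]
ft_force: [0.2, 0.5, -1.2]
finger_gap: 45.4
finger_force: 30.9
```

```bash
python3 - <<'E'
from go import *
from rig import manip
o=dict(eef_pos=np.array([447.8,-353.0,131.6]),tool_rot=[-3.1415,-.0003,1.5831]);c=manip.camera("wrist")
print(cast(cam(c,o),[[417,125]],22),cast(cam(c,o),[[520,120]],22))
o=dict(eef_pos=np.array([646.2,-147.3,130.5]),tool_rot=[3.1372,.0006,1.5811])
print(cast(cam(c,o),[[128,51],[405,57]],22),cast(cam(c,o),[[250,66],[259,272],[155,178],[168,273],[255,270]],22))
print(shift([445,-354,86],90.6,[557,-226,29.6],90.6))
E
```

```text
[[ 514.26285349 -271.36911546]] [[ 586.50279025 -267.10738541]]
[[516.92113666 -21.50415781]
 [700.89276681 -22.99189016]] [[ 597.24651491  -29.58448287]
 [ 596.73927419 -179.37605691]
 [ 523.41433104 -105.02041682]
 [ 523.53036796 -180.93677589]
 [ 593.60552191 -177.66606295]]
([0.1268, 0.1133, 0.0564], [0, 0, 0.0])
```

{"method": "apply_moves", "body": {"plan": [[[0.03,0.026,-0.005],[0,0,0]],[[0.065,0.057,-0.005],[0,0,0]],[[0.1,0.088,-0.005],[0,0,0]],[[0.122,0.108,0],[0,0,0]],[[0.127,0.112,0.01],[0,0,0]],[[0.127,0.112,0.025],[0,0,0]],[[0.127,0.112,0.04],[0,0,0]],[[0.127,0.112,0.049],[0,0,0]],[[0.127,0.112,0.054],[0,0,0]],[[0.127,0.112,0.0565],[0,0,0]]]}}

```text
time: 25.9
eef_pos: [555.6, -226.1, 30.1]
tool_rot: [-3.141, 0.0, 1.581]
ft_force: [-0.0, 0.7, -1.1]
finger_gap: 45.3
finger_force: 31.1
```

{"method": "apply_moves", "body": {"plan": [[[0,0,0],[0,0,0]],[[0,0,0],[0,0,0]],[[0,0,0],[0,0,0]],[[0,0,0],[0,0,0]],[[0,0,0],[0,0,0]],[[0,0,-0.01],[0,0,0]],[[0,0,-0.03],[0,0,0]],[[0,0,-0.06],[0,0,0]],[[0,0,-0.1],[0,0,0]],[[0,0,-0.1],[0,0,0]]], "claw": 0.8}}

```text
time: 27.15
eef_pos: [557.9, -226.9, 135.0]
tool_rot: [3.134, 0.002, 1.581]
ft_force: [0.2, -0.6, -0.6]
finger_gap: 68.6
finger_force: 0.0
```

{"method": "apply_moves", "body": {"plan": [[[-0.03,0,0],[0,0,0]],[[-0.07,0,0],[0,0,0]],[[-0.11,0,0],[0,0,0]],[[-0.129,0,0],[0,0,0]],[[-0.129,0,0.01],[0,0,0]],[[-0.129,0,0.035],[0,0,0]],[[-0.129,0,0.065],[0,0,0]],[[-0.129,0,0.09],[0,0,0]],[[-0.129,0,0.1],[0,0,0]],[[-0.129,0,0.1035],[0,0,0]]], "claw": 0.95}}

```text
time: 28.4
eef_pos: [557.3, -353.3, 26.2]
tool_rot: [-3.141, -0.001, 1.583]
ft_force: [0.1, -0.1, -0.1]
finger_gap: 81.1
finger_force: 0.0
```

{"method": "apply_moves", "body": {"plan": [[[0,0,0],[0,0,0]],[[0,0,0],[0,0,0]],[[0,0,0],[0,0,0]],[[0,0,0],[0,0,0]],[[0,0,0],[0,0,0]],[[0,0,0],[0,0,0]],[[0,0,0],[0,0,0]],[[0,0,-0.01],[0,0,0]],[[0,0,-0.035],[0,0,0]],[[0,0,-0.08],[0,0,0]]], "claw": 0.3, "squeeze": 30}}

```text
time: 29.65
eef_pos: [555.9, -353.9, 106.2]
tool_rot: [-3.138, -0.002, 1.581]
ft_force: [0.4, -0.6, -1.7]
finger_gap: 45.2
finger_force: 31.1
```

```bash
python3 - <<'E'
from go import *
print(shift([557.5,-355,106.3],90.6,[644.5,68.5,29.6],90.6))
E
```

```text
([0.4226, 0.0914, 0.0767], [0, 0, 0.0])
```

{"method": "apply_moves", "body": {"plan": [[[0.025,0.005,-0.02],[0,0,0]],[[0.07,0.015,-0.03],[0,0,0]],[[0.12,0.026,-0.03],[0,0,0]],[[0.17,0.037,-0.03],[0,0,0]],[[0.22,0.048,-0.03],[0,0,0]],[[0.27,0.059,-0.03],[0,0,0]],[[0.32,0.07,-0.03],[0,0,0]],[[0.37,0.08,-0.03],[0,0,0]],[[0.405,0.088,-0.02],[0,0,0]],[[0.422,0.0915,-0.01],[0,0,0]]]}}

```text
time: 30.9
eef_pos: [644.1, 70.9, 116.5]
tool_rot: [-3.142, -0.001, 1.584]
ft_force: [-0.4, -0.8, -1.2]
finger_gap: 45.1
finger_force: 31.1
```

{"method": "apply_moves", "body": {"plan": [[[0,0,0.015],[0,0,0]],[[0,0,0.035],[0,0,0]],[[0,0,0.055],[0,0,0]],[[0,0,0.07],[0,0,0]],[[0,0,0.079],[0,0,0]],[[0,0,0.084],[0,0,0]],[[0,0,0.0865],[0,0,0]],[[0,0,0.0865],[0,0,0]],[[0,0,0.0865],[0,0,0]],[[0,0,0.0865],[0,0,0]]]}}

```text
time: 32.15
eef_pos: [644.6, 68.3, 30.9]
tool_rot: [3.14, -0.0, 1.581]
ft_force: [-0.2, 0.1, 2.9]
finger_gap: 45.4
finger_force: 31.2
```

{"method": "apply_moves", "body": {"plan": [[[0,0,0.0005],[0,0,0]],[[0,0,0.0005],[0,0,0]],[[0,0,0.0005],[0,0,0]],[[0,0,0.0005],[0,0,0]],[[0,0,0],[0,0,0]],[[0,0,-0.01],[0,0,0]],[[0,0,-0.03],[0,0,0]],[[0,0,-0.06],[0,0,0]],[[0,0,-0.11],[0,0,0]],[[0,0,-0.16],[0,0,0]]], "claw": 0.8}}

```text
time: 33.4
eef_pos: [644.2, 68.0, 193.4]
tool_rot: [3.14, -0.0, 1.581]
ft_force: [0.6, 0.5, 0.1]
finger_gap: 68.2
finger_force: 0.0
```

{"method": "apply_moves", "body": {"plan": [[[0,-0.04,-0.02],[0,0,0]],[[0,-0.09,-0.04],[0,0,0]],[[0,-0.14,-0.06],[0,0,0]],[[0,-0.19,-0.06],[0,0,0]],[[0,-0.23,-0.06],[0,0,0]],[[0,-0.25,-0.06],[0,0,0]],[[0,-0.25,-0.06],[0,0,0]],[[0,-0.25,-0.06],[0,0,0]],[[0,-0.25,-0.06],[0,0,0]],[[0,-0.25,-0.06],[0,0,0]]]}}

```text
time: 34.65
eef_pos: [394.6, 65.4, 250.2]
tool_rot: [-3.141, 0.001, 1.581]
ft_force: [0.6, 1.0, 0.1]
finger_gap: 68.4
finger_force: 0.0
```

```bash
python3 - <<'E'
from go import *
from rig import manip
a=manip.camera("scene")["image"][150:390,120:520];b=manip.camera("side")["image"][120:480,200:520]
a=cv2.resize(a,None,fx=1.0,fy=1.0)
cv2.imwrite("pics/s2.png",cv2.resize(a,None,fx=2,fy=2)[:,:,::-1]);cv2.imwrite("pics/d2.png",cv2.resize(b,None,fx=1.6,fy=1.6)[:,:,::-1])
E
```

```text
(no output)
```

View pics/s2.png

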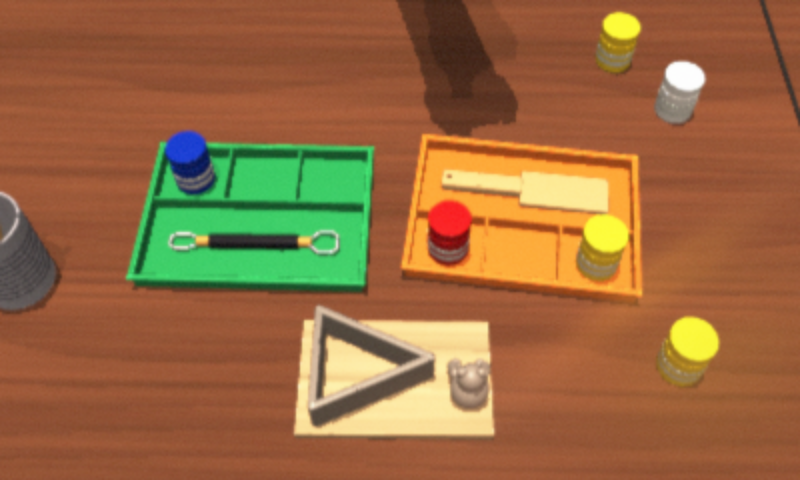

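View pics/d2.png

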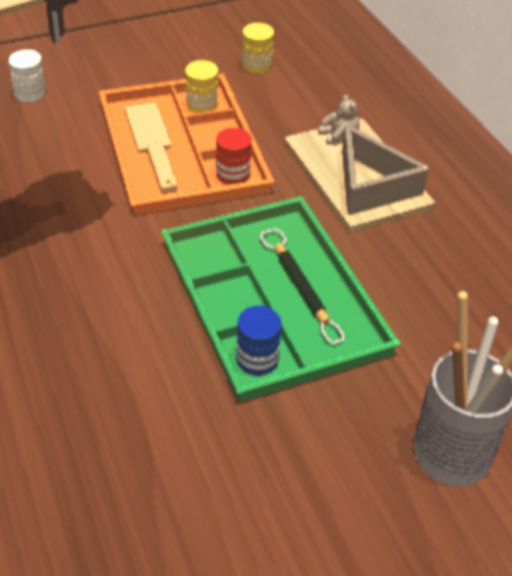

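Both views show the red and yellow jars upright in the orange tray's end bays, with the paddle flat in its long bay. The blue jar is upright in a green bay and the loop tool lies flat. The bystanders have not moved.

```bash
python3 -c "
from rig import manip
print(manip.close_job())"
```

```text
the job is handed in; nothing more can be done
None
```

I made up both kits and handed the job in; no verdict came back, but the last camera views showed all five items in their bays, the trays flat and the bystanders in place.

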